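Cover the sealer's jaw and hold its start key turned

TASK

Get the bag sealer running: set the blue guard on the narrow raised jaw so that it covers the jaw fully and sits level, and let go of it. Then take the red-headed key from its wooden stand, push it fully down into the sealer's key switch (wiggling it a little past the sticky pins), turn it a quarter turn clockwise as seen from above, and finish still gripping it and holding it turned, since the switch springs back by itself. Leave the scissors, the marker and the ribbon spool where they are.

Things in the scene. Friction and masses are not known exactly. Their poses are not given: they have to be found in the camera images.
- guard_grip (a point): Grip point of the jaw guard, in its grey fin (60 mm along x, 14 mm thick along y, 40 mm tall; pinch it across the thickness), 14 mm below the fin's top, 26 mm above the blue channel's top face, 31 mm above the underside of its roof, 56 mm above its lower rim. Axes: x along the guard, z up. The guard starts upright on the worktop, left or right of the sealer.
- guard: The jaw guard: blue inverted channel 150 mm long (x), 26 mm wide (y), 70 mm tall with its fin, closed at both ends, 0.11 to 0.23 kg; the hollow inside is 142 x 18 mm, 25 mm deep. Fits the jaw either way round. Origin: centre of its lower rim.
- jaw_top (a point): Centre of the top edge of the sealer's jaw, an aluminium bar 126 mm long (x), 12 mm wide (y), its top 85 mm above the worktop and 45 mm above the console; z up. The sealer, fixed, is a white console 180 (x) by 280 mm, 40 mm tall, turned as this frame. With the guard fully on, its roof rests on this edge and guard_grip is 31 mm above this point.
- lock_mouth (a point): Centre of the keyway's mouth in the brass face of the key switch: steel turret 56 mm across on the console, 170 mm to the -y side of the jaw; face 74 mm above the worktop, bezel ring 2.5 mm higher (inner diameter 28 mm). Straight slot down, 19.4 mm along x, 6.6 mm along y, 34 mm deep; turns with the switch. Two sprung sticky pins 12 and 22 mm down resist with up to about 10 N.
- plug (a joint): Angle of the key switch about its vertical axis, rad: 0 at rest and at the start, grows clockwise seen from above to a stop at 1.57 (a quarter turn). A spring of about 0.06 N m/rad returns it to 0. The key has about 0.15 rad of play in the slot.
- key_head (a point): Centre of the key's red head, 34 mm wide (x), 9 mm thick (y), 36 mm tall; pinch it across its thickness. z up along the key. The key starts upright, blade down in a slotted wooden stand (64 x 52 x 45 mm, fixed), its neck resting on the stand's top, left or right of the sealer. Fully in the switch, this point is 28 mm above lock_mouth.
- key: The key, 50 g: below the red head a round steel neck 22 mm across, 10 mm tall, then a blade 17 mm wide (x), 5 mm thick (y), 30 mm long with a rounded taper at the tip; alike on both sides, so it fits the slot either way round. Neck's lower face 28 mm, tip 58 mm below the head's centre. Origin: the tip.
- scissors: Scissors with red handles, 199 mm long, lying flat; a bystander. Origin at the middle of the underside.
- marker: Black and white marker pen, 135 mm long, lying; a bystander. Origin at the middle of the underside.
- ribbon_spool: Spool of red ribbon, about 72 mm across, 32 mm tall, lying flat; a bystander. Origin on the underside near its edge.
Mind the look-alikes: they are no part of the job. Of the things that look like the guard, the smaller one is meant.

How it is judged:
By the outcome, as a careful person would: the job done as asked, in the order asked, and still so for the second after the job is handed in, while the arm keeps its last pose, push and grip.
It also fails if it takes over 64 s, if anything falls off the work surface, if the arm or the gripper's body presses on something with over 40 N, if the wrist force passes 120 N, or if a joint passes its speed limit or range.

ROBOT

A 7-joint arm with a two-finger parallel gripper is mounted at the origin on a cart in front of the work surface, level with it; the furniture and walls round the work are solid. World frame = base frame: x ahead of the robot, y to its left, z up, the work surface at z = 0. Lengths are in m, angles in rad, forces in N, time in s.
With the tool pointing down it reaches from about 0.425 to 0.875 m from the base axis. Payload 4.7 kg.
Tool frame: the origin (TCP) lies on the centre line of the jaws, within the pads' length; the fingertips stand ahead of it and the grasp point (between the pads) lies 8 mm behind it (ctrl.finger_overhang is the x of the fingertips in the tool frame, in m); x points along the fingers, z is the direction in which the jaws open and shut, and the axes are right-handed (so a half turn about x gives the same grasp; the last joint's range is limited). The gripper opens to 87 mm and grips with 3 to 60 N. Pads are 19 mm wide; open, the fingers measure 117 mm over their backs; the gripper's body (75 mm by 190 mm) begins 51 mm behind the grasp point.
Start: joints at [1.261, 0.321, -0.07, 1.45, 0.023, 1.371, -0.057], TCP at [0.207, -0.616, 0.234] pointing down, gripper open.
Joint ranges: [-2.86, 2.86], [-0.3, 2.09], [-1.38, 1.24], [0.06, 2.45], [-1.56, 4.7], [0.09, 2.05], [-2.69, 2.69]. Speed limits (rad/s): [2.57, 2.57, 3.14, 3.14, 3.14, 3.14, 3.14].

INTERFACE

Orientations are given as a rotation vector (axis times angle).
In Python, from bench import readout, viewer, job, nets, ctrl gives the robot as it stands.
- The arm moves only by the shell command python3 -m creep 'ROWS' [FORCE]. ROWS is JSON, a list of rows, each an object with "linear": the shift along the tool's x, y, z in m, a list of three; "twist": the turn, a rotation vector about the tool's x, y, z in degrees, a list of three; "fingers": the gripper's target within -1 to 1 (shut at 1, half-way at 0, fully open at -1). A call has 1 to 8 rows; each row is the pose to reach, as a shift and turn from the pose commanded when the call began, along the tool's axes at that moment; what a row does not reach only later rows make up. A row lasts 1/12 s, in which the tool goes at most 41.7 mm and 7.16 degrees, less where a joint would pass 70% of its speed; a pose out of reach is approached as far as the arm can. A call with a gripper value outside its range is refused whole. The fingers move at their own pace and stop on an object; FORCE is the grip in N (left out, the last holds). Time passes only in rows, so rows that repeat a pose let the fingers close. It gives the time, the measured TCP pose, the force and the opening at its end, in the units of the state.
- readout.get_state(): the state, without advancing time (a new reading comes with each control period).
- viewer.get_image(name): name is "scene" or "side" or "wrist"; returns (picture, depth): 384x512x3 uint8, red, green, blue; 384x512 float32, m along the optical axis (not along the pixel's ray), 0 where there is no reading.
- viewer.camera_params(name): a dict with "K" (3x3 intrinsics, pixels), "k1" (the pictures are not rectified: a ray, as slopes to the right and down, at radius r is drawn at 1 + k1 r^2 times it, then the intrinsics apply), "cam_to_world" (4x4, takes a point from camera to world coordinates). Camera axes: x right, y down, z forward; pixel columns grow to the right and rows downward; lengths in m; the calibration is good to about 2 mm. A picture is of the moment at which its call begins: read the wrist's pose just before it. camera_params takes no time and is no camera call; for the wrist camera it gives the pose at the moment of the call.
- job.close_job(): hands the job in, once; it reports no verdict.
Trained networks look in the newest picture that a camera, given by its name, has taken for a name from the list of things; names that differ only in an ending like _2 or _b are one class to them, and where a whole thing is asked for, a point or a joint stands for the part that bears it (a point fixed in the world has none). Each returns a list of dicts, best first, with "conf" (0 to 1); they miss things now and then, are a little off and sometimes report something else, mostly with a low value. They report only what shows in the picture. A call takes as long as a camera call. They do not tell look-alikes from the thing itself.
- nets.boxes_of(camera, label): "centre" ([x, y, z] in m, in world coordinates, good to about 4 mm: the middle of the surface that is visible of it).
- nets.place_of(camera, label): "centre" ([x, y, z] in m, in world coordinates, good to about 4 mm: a listed point, or the origin of a listed thing).
The state is a dict: "time": time; "joint_positions": joint angles; "qd": joint speeds; "joint_torque": joint torques, N m; "position": TCP position; "tool_rot": TCP orientation; "ft_force": force on the tool from outside, world axes, zero at the start; "torque": the same for the moment, N m; "grip_width": opening from 0.0 (shut) to 1.0 (fully open).
Only numpy, scipy, OpenCV 4.12 (cv2) and the standard library are available. Lean on these libraries where they do the work, as an engineer would, in place of code of your own. Each camera call takes 0.05 s, during which the arm holds its last target.

## Working session

There is one attempt and no reset: what is moved stays moved. The work goes in short steps, Python scripts to look and compute and a shell command to move; the robot and the scene stay as the last step left them, time stands still between calls to the robot, and variables do not carry over. Pictures are saved under pics/ and viewed, and the job is handed in when it is done.

```bash
ls; mkdir -p pics
python3 - <<'E'
from bench import readout, viewer, job, nets, ctrl
import cv2
print(readout.get_state()); print(ctrl.finger_overhang)
for n in ["scene","side","wrist"]:
    p,d=viewer.get_image(n); cv2.imwrite(f"pics/{n}0.png",p[:,:,::-1])
    c=viewer.camera_params(n); print(n,c)
    for l in (["guard_grip","jaw_top","lock_mouth","key_head","scissors","marker","ribbon_spool"]):
        print(l,[(r["centre"],r["conf"]) for r in nets.place_of(n,l)])
E
```

```text
pics
{'time': 0.0, 'joint_positions': array([ 1.26110123,  0.32183375, -0.07012015,  1.45169674,  0.02259108,
        1.37075673, -0.05691768]), 'qd': array([ 0.00031123, -0.00049496,  0.00118621, -0.00024592, -0.0011389 ,
       -0.00027881, -0.00031962]), 'joint_torque': array([-3.89510287e-04, -4.91285419e+01, -4.03964818e-01, -3.12524843e+01,
       -6.36920985e-02,  4.38659429e-02,  2.01339521e-04]), 'position': array([ 0.20661747, -0.61572727,  0.23244385]), 'tool_rot': array([ 0.9685103 ,  1.34681024, -0.96677059]), 'ft_force': array([-0.10777144,  1.2007353 , -0.25256588]), 'torque': array([-0.00887445, -0.0465548 , -0.05369881]), 'grip_width': 1.0005401988210956}
0.011
scene {'K': array([[347.62741011,   0.        , 251.0156709 ],
       [  0.        , 347.62741011, 192.62053677],
       [  0.        ,   0.        ,   1.        ]]), 'k1': -0.07008133637621, 'cam_to_world': array([[-0.54806253, -0.43188099,  0.71631437, -0.29339986],
       [-0.83623662,  0.264154  , -0.48055279,  0.61008778],
       [ 0.01832431, -0.86238128, -0.50592761,  0.68567097],
       [ 0.        ,  
[... 1068 characters left out ...]
], 0.51)]
ribbon_spool [([0.5104, -0.3241, 0.0136], 0.32)]
wrist {'K': array([[315.75433882,   0.        , 252.06296435],
       [  0.        , 315.75433882, 189.80366937],
       [  0.        ,   0.        ,   1.        ]]), 'k1': -0.06538226641597915, 'cam_to_world': array([[ 3.18936571e-01, -9.03969159e-01, -2.84814366e-01,
         2.86712031e-01],
       [-9.47776000e-01, -3.04304088e-01, -9.54969970e-02,
        -5.89858364e-01],
       [-3.43835859e-04,  3.00397705e-01, -9.53813976e-01,
         3.84880356e-01],
       [ 0.00000000e+00,  0.00000000e+00,  0.00000000e+00,
         1.00000000e+00]])}
guard_grip []
jaw_top []
lock_mouth []
key_head []
scissors []
marker []
ribbon_spool []
```

View pics/scene0.png

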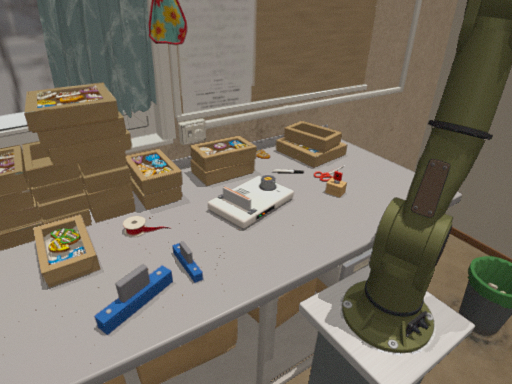

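View pics/side0.png

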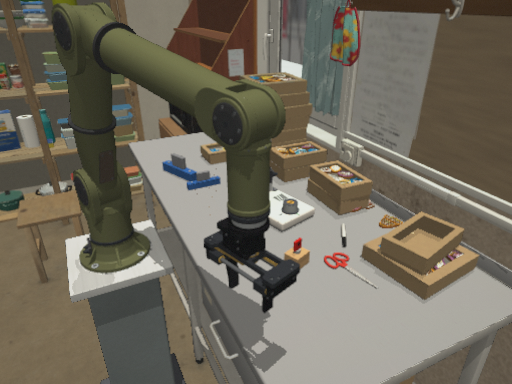

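View pics/wrist0.png

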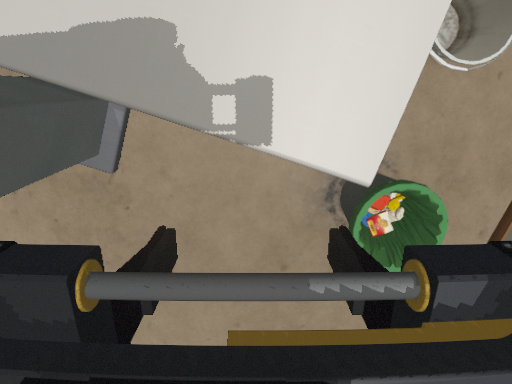

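The smaller blue guard is at (187,262) in the scene view and the big look-alike at (135,298). The sealer is at (250,202) with its jaw at (237,196), the turret at (267,182), and the key and stand at (338,180). Next I'll measure orientations from depth.

```bash
cat > h.py <<'E'
import numpy as np, cv2
from scipy.spatial.transform import Rotation as R
from bench import readout, viewer, nets, ctrl
def cloud(n,save=None):
    c=viewer.camera_params(n); p,d=viewer.get_image(n)
    if save: cv2.imwrite(save,p[:,:,::-1])
    v,u=np.mgrid[0:384,0:512]
    uv=np.stack([u.ravel(),v.ravel()],1).astype(np.float64).reshape(-1,1,2)
    s=cv2.undistortPoints(uv,c["K"],np.array([c["k1"],0,0,0,0.])).reshape(-1,2)
    z=d.ravel(); P=np.c_[s*z[:,None],z]
    T=c["cam_to_world"]; W=P@T[:3,:3].T+T[:3,3]; W[z==0]=np.nan
    return p,W.reshape(384,512,3),cv2.cvtColor(p,cv2.COLOR_RGB2HSV)
def tool():
    s=readout.get_state(); return np.array(s["position"]),R.from_rotvec(s["tool_rot"])
def rect(P):
    (c,s,a)=cv2.minAreaRect(P[:,:2].astype(np.float32)*1000)
    a=a if s[0]>=s[1] else a+90
    return np.round(np.array(c)/1000,4),np.round(sorted(s),1),((a+90)%180)-90
E
cat > m1.py <<'E'
from h import *
p0,r0=tool(); print(p0,r0.as_matrix().round(3))
for n in ["scene","side"]:
    p,W,H=cloud(n)
    h,s,v=[H[...,i].astype(int) for i in range(3)]
    X,Y,Z=W[...,0],W[...,1],W[...,2]
    print(n)
    def rep(nm,m):
        P=W[m]
        if len(P)<8: print(nm,len(P));return
        print(nm,len(P),P.mean(0).round(4),np.percentile(P[:,2],[2,50,98]).round(4),*rect(P))
    near=lambda x,y,r:(np.hypot(X-x,Y-y)<r)
    g=near(.426,.343,.11)
    rep("guard blue",g&(h>95)&(h<125)&(s>120)&(Z>.005))
    rep("guard blue top",g&(h>95)&(h<125)&(s>120)&(Z>.025)&(Z<.036))
    rep("fin",g&(Z>.045)&(Z<.09)); rep("fin top",g&(Z>.066)&(Z<.09))
    c=near(.57,.02,.22)
    rep("console top",c&(Z>.036)&(Z<.044)&(s<50)&(v>120))
    rep("console all",c&(Z>.02))
    rep("jaw",near(.585,.086,.09)&(Z>.05)&(Z<.1)); rep("jawtop",near(.585,.086,.09)&(Z>.081)&(Z<.1))
    rep("turret",c&(Y<.03)&(Z>.06)&(Z<.1)); 
    k=near(.51,-.325,.06)
    rep("key red",k&((h<8)|(h>172))&(s>150)&(Z>.05)); rep("stand",k&(Z>.035)&(Z<.05)); rep("k all",k&(Z>.01))
E
python3 m1.py
```

```text
[ 0.20678665 -0.61624495  0.23359227] [[-0.     0.948  0.318]
 [-0.     0.318 -0.948]
 [-1.    -0.     0.   ]]
scene
guard blue 568 [0.3969 0.3798 0.028 ] [0.0072 0.0293 0.0453] [0.4219 0.3914] [118.5 151.5] 3.3204455375671387
guard blue top 241 [0.4041 0.3582 0.0298] [0.0255 0.0297 0.035 ] [0.4114 0.3526] [100.6 157.8] -35.11137771606445
fin 181 [0.4137 0.3634 0.0594] [0.0452 0.0608 0.0712] [0.4158 0.3892] [ 60.7 117.4] -79.4536018371582
fin top 77 [0.423  0.3431 0.0693] [0.0663 0.0696 0.0714] [0.4256 0.3425] [13.6 59.5] -0.6823501586914062
console top 1411 [0.5844 0.0177 0.0405] [0.0368 0.0406 0.0432] [0.6006 0.0068] [180.5 280.1] -74.7621078491211
console all 2403 [0.5783 0.0258 0.0454] [0.0228 0.041  0.0854] [0.5989 0.0066] [183.8 280.5] -74.7621078491211
jaw 314 [0.5758 0.0844 0.0717] [0.0512 0.073  0.0872] [0.5807 0.0806] [ 18.7 128.9] 14.823272705078125
jawtop 97 [0.5777 0.0829 0.0851] [0.0814 0.0854 0.0877] [0.5821 0.0804] [ 18.2 126.5] 13.443696022033691
turret 142 [ 0.619  -0.0774  0.0732] [0.0609 0.0752 0.0792] [ 0.6231 -0.0803] [53.6 54. ] -51.629215240478516
key red 57 [
[... 816 characters left out ...]
.6147 -0.0266] [177.9 226.2] -77.64515686035156
console all 1136 [ 0.6231 -0.0679  0.0447] [0.0228 0.042  0.0789] [ 0.6121 -0.0239] [184.3 228.6] -75.0274486541748
jaw 20 [0.6406 0.0916 0.0644] [0.0508 0.0643 0.0786] [0.6411 0.0923] [ 8.4 15. ] 59.43958282470703
jawtop 0
turret 143 [ 0.6249 -0.0888  0.0738] [0.0611 0.0755 0.0807] [ 0.6271 -0.0836] [52.8 60.4] 59.850345611572266
key red 67 [ 0.5046 -0.3305  0.0779] [0.0594 0.0793 0.0922] [ 0.5061 -0.329 ] [ 8.4 28.6] 21.6546688079834
stand 221 [ 0.5031 -0.3351  0.0447] [0.0356 0.0459 0.0488] [ 0.5078 -0.3267] [53.9 67.7] 22.30598258972168
k all 396 [ 0.5066 -0.3355  0.0483] [0.0138 0.0462 0.0914] [ 0.5088 -0.3265] [54.3 68.4] 20.8261661529541
```

```bash
cat > plan.py <<'E'
import sys
from h import *
# plan.py x y z(TCP) zyaw_deg : tool x down, tool z at zyaw
x,y,z,a=map(float,sys.argv[1:5])
p,r=tool()
zz=np.array([np.cos(np.radians(a)),np.sin(np.radians(a)),0]); xx=np.array([0,0,-1.])
t=R.from_matrix(np.c_[xx,np.cross(zz,xx),zz])
print("lin(mm)",(r.inv().apply(np.array([x,y,z])-p)*1000).round(1),"twist",np.degrees((r.inv()*t).as_rotvec()).round(1))
m=r.as_matrix(); s=readout.get_state()
print("at",p.round(4),"zyaw",np.degrees(np.arctan2(m[1,2],m[0,2])).round(1),"tilt x",m[:,0].round(3),"j7",s["joint_positions"][6].round(2),"t",s["time"],"F",s["ft_force"].round(1),"w",s["grip_width"])
E
python3 plan.py .55 -.05 .24 5
```

```text
lin(mm) [  -6.5  505.5 -427.6] twist [-76.4   0.    0. ]
at [ 0.2068 -0.6162  0.2336] zyaw -71.4 tilt x [-0. -0. -1.] j7 -0.06 t 1.3 F [-0.3  0.7  0.3] w 0.996310928251966
```

```bash
python3 -m creep '[{"linear":[-0.006,0.505,-0.428],"twist":[-76,0,0],"fingers":-1},{"linear":[-0.006,0.505,-0.428],"twist":[-76,0,0],"fingers":-1},{"linear":[-0.006,0.505,-0.428],"twist":[-76,0,0],"fingers":-1},{"linear":[-0.006,0.505,-0.428],"twist":[-76,0,0],"fingers":-1},{"linear":[-0.006,0.505,-0.428],"twist":[-76,0,0],"fingers":-1},{"linear":[-0.006,0.505,-0.428],"twist":[-76,0,0],"fingers":-1},{"linear":[-0.006,0.505,-0.428],"twist":[-76,0,0],"fingers":-1},{"linear":[-0.006,0.505,-0.428],"twist":[-76,0,0],"fingers":-1}]'; python3 plan.py .55 -.05 .24 40
```

```text
time: 1.97
position: [0.38, -0.3292, 0.2369]
tool_rot: [0.188, 1.562, -0.19]
ft_force: [0.9, 0.6, 0.1]
grip_width: 1.0
lin(mm) [ -3.3 311.7  98.4] twist [-53.8   0.    0.1]
at [ 0.38   -0.3292  0.2369] zyaw -13.8 tilt x [ 0.    -0.001 -1.   ] j7 0.41 t 1.9667 F [0.9 0.6 0.1] w 0.9998382357766067
```

```bash
python3 -m creep '[{"linear":[-0.003,0.312,0.098],"twist":[-54,0,0],"fingers":-1},{"linear":[-0.003,0.312,0.098],"twist":[-54,0,0],"fingers":-1},{"linear":[-0.003,0.312,0.098],"twist":[-54,0,0],"fingers":-1},{"linear":[-0.003,0.312,0.098],"twist":[-54,0,0],"fingers":-1},{"linear":[-0.003,0.312,0.098],"twist":[-54,0,0],"fingers":-1},{"linear":[-0.003,0.312,0.098],"twist":[-54,0,0],"fingers":-1},{"linear":[-0.003,0.312,0.098],"twist":[-54,0,0],"fingers":-1},{"linear":[-0.003,0.312,0.098],"twist":[-54,0,0],"fingers":-1}]'; python3 plan.py .43 .26 .26 90
```

```text
time: 2.63
position: [0.5517, -0.0494, 0.2401]
tool_rot: [-0.55, 1.499, 0.55]
ft_force: [0.3, 0.5, 0.2]
grip_width: 0.997
lin(mm) [-20.  314.7 107.1] twist [-49.7   0.    0.1]
at [ 0.5517 -0.0494  0.2401] zyaw 40.3 tilt x [ 0.001  0.    -1.   ] j7 0.66 t 2.6333 F [0.3 0.5 0.2] w 0.9973425366592245
```

Run:
```python
from h import *
p,W,H=cloud("wrist","pics/w1.png")
print(viewer.camera_params("wrist")["cam_to_world"].round(3))
for l in ["jaw_top","lock_mouth"]: print(l,nets.place_of("wrist",l))
```

```text
[[ 0.756  0.622  0.202  0.5  ]
 [ 0.654 -0.723 -0.221  0.021]
 [ 0.009  0.3   -0.954  0.392]
 [ 0.     0.     0.     1.   ]]
jaw_top [{'centre': [0.5819, 0.0801, 0.0863], 'conf': 0.63}]
lock_mouth [{'centre': [0.6303, -0.0844, 0.0778], 'conf': 0.89}]
```

View pics/w1.png

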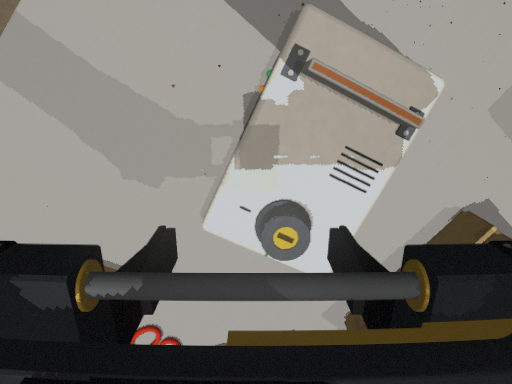

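The jaw shows as an orange-topped bar from (310,62) to (420,122), and the brass keyway is at (286,238). I'll measure both from this wrist view.

```bash
cat > m2.py <<'E'
from h import *
p,W,H=cloud("wrist")
h,s,v=[H[...,i].astype(int) for i in range(3)]
X,Y,Z=W[...,0],W[...,1],W[...,2]
near=lambda x,y,r:(np.hypot(X-x,Y-y)<r)
def rep(nm,m):
    P=W[m]; print(nm,len(P),P.mean(0).round(4),np.percentile(P[:,2],[2,50,98]).round(4),*rect(P))
rep("jaw",near(.582,.082,.1)&(Z>.08)&(Z<.1))
o=near(.582,.082,.1)&(h<15)&(s>110)&(Z>.06); rep("orange",o)
P=W[near(.582,.082,.1)&(Z>.08)&(Z<.1)]; P=P[:,:2]; q=P-P.mean(0); u,S,vt=np.linalg.svd(q,full_matrices=False); print("pca",np.degrees(np.arctan2(vt[0,1],vt[0,0])))
rep("console",near(.6,.005,.2)&(Z>.036)&(Z<.045))
t=near(.625,-.083,.045)
rep("turret",t&(Z>.065)&(Z<.085)); b=t&(h>15)&(h<35)&(s>110)&(Z>.06); rep("brass",b)
(c,rad)=cv2.minEnclosingCircle(W[t&(Z>.07)&(Z<.085)][:,:2].astype(np.float32)); print("circle",c,rad)
(c,rad)=cv2.minEnclosingCircle(W[b][:,:2].astype(np.float32)); print("brass circle",c,rad)
E
python3 m2.py
```

```text
jaw 1818 [0.5818 0.0821 0.0852] [0.0822 0.0854 0.087 ] [0.5844 0.0832] [ 12.9 126.4] 14.96004867553711
orange 773 [0.5827 0.08   0.0928] [0.0842 0.0857 0.2952] [0.5967 0.037 ] [102.  119.2] 14.981468200683594
pca 14.891052836728786
console 30233 [0.5923 0.0223 0.0401] [0.0378 0.0401 0.0435] [0.6046 0.0064] [177.9 277.1] -74.85623455047607
turret 1888 [ 0.6261 -0.0792  0.0753] [0.0668 0.0761 0.0778] [ 0.6275 -0.0804] [54.4 54.7] 84.05561065673828
brass 434 [ 0.629  -0.0814  0.0732] [0.0629 0.074  0.0761] [ 0.6287 -0.0813] [26.7 27.5] -48.44453048706055
circle (0.6275564432144165, -0.08089057356119156) 0.028418781235814095
brass circle (0.6286706924438477, -0.08108614385128021) 0.014416724443435669
```

```bash
python3 plan.py .45 .32 .24 90
```

```text
lin(mm) [ -0.5 349.4 161.4] twist [-50.  -0.  -0.]
at [ 0.5507 -0.0515  0.2395] zyaw 40.0 tilt x [-0. -0. -1.] j7 0.66 t 2.8333 F [ 0.2 -0.9 -0.1] w 0.9974177959917987
```

```bash
python3 -m creep '[{"linear":[0,0.349,0.161],"twist":[-50,0,0],"fingers":-1},{"linear":[0,0.349,0.161],"twist":[-50,0,0],"fingers":-1},{"linear":[0,0.349,0.161],"twist":[-50,0,0],"fingers":-1},{"linear":[0,0.349,0.161],"twist":[-50,0,0],"fingers":-1},{"linear":[0,0.349,0.161],"twist":[-50,0,0],"fingers":-1},{"linear":[0,0.349,0.161],"twist":[-50,0,0],"fingers":-1},{"linear":[0,0.349,0.161],"twist":[-50,0,0],"fingers":-1},{"linear":[0,0.349,0.161],"twist":[-50,0,0],"fingers":-1}]' >/dev/null; python3 -m creep '[{"linear":[0,0.05,0.02],"twist":[0,0,0],"fingers":-1},{"linear":[0,0.05,0.02],"twist":[0,0,0],"fingers":-1}]'
cat > m3.py <<'E'
from h import *
p,W,H=cloud("wrist","pics/w2.png")
h,s,v=[H[...,i].astype(int) for i in range(3)]
X,Y,Z=W[...,0],W[...,1],W[...,2]
g=np.hypot(X-.426,Y-.343)<.1
def rep(nm,m):
    P=W[m]; print(nm,len(P),P.mean(0).round(4),np.percentile(P[:,2],[2,50,98]).round(4),*rect(P))
rep("blue top",g&(h>95)&(h<125)&(s>120)&(Z>.025)&(Z<.036))
rep("fin top",g&(Z>.067)&(Z<.08))
print(nets.place_of("wrist","guard_grip"))
E
python3 m3.py; python3 plan.py .426 .343 .15 90
```

```text
time: 3.67
position: [0.4088, 0.2928, 0.2382]
tool_rot: [-1.208, 1.211, 1.217]
ft_force: [-0.9, 1.7, -0.5]
grip_width: 1.0
blue top 1704 [0.4152 0.3468 0.0301] [0.0268 0.0301 0.0344] [0.4279 0.3807] [101.4 149.1] 0.8383545875549316
fin top 633 [0.4268 0.3424 0.0697] [0.0674 0.0698 0.0715] [0.4275 0.3428] [13.  59.4] 0.5488892793655396
[{'centre': [0.4285, 0.3417, 0.0519], 'conf': 0.76}, {'centre': [0.3623, 0.5071, 0.0796], 'conf': 0.65}]
lin(mm) [ 89.2 -14.1  53.4] twist [-0.  -0.1  0. ]
at [0.4119 0.2898 0.2393] zyaw 90.0 tilt x [ 0.    -0.002 -1.   ] j7 0.86 t 3.7667 F [ 0.4  0.5 -0.2] w 1.0019513864534255
```

View pics/w2.png

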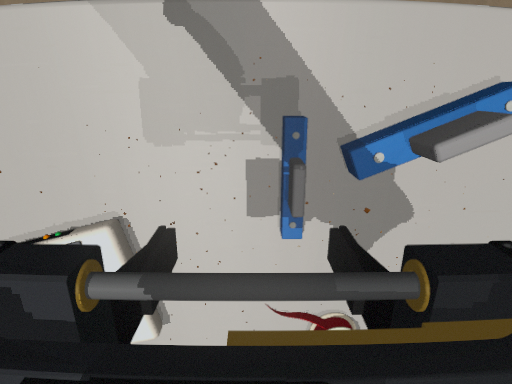

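```bash
python3 - <<'E'
from h import *
p,W,H=cloud("wrist")
h,s,v=[H[...,i].astype(int) for i in range(3)]
X,Y,Z=W[...,0],W[...,1],W[...,2]
m=(abs(X-.43)<.09)&(abs(Y-.343)<.02)&(h>95)&(h<125)&(s>120)&(Z>.026)&(Z<.034)
P=W[m]; print(P.min(0),P.max(0),rect(P))
m=(abs(X-.43)<.09)&(abs(Y-.343)<.02)&(Z>.067)&(Z<.08); P=W[m]; print("fin",rect(P),P.min(0),P.max(0))
m=(abs(X-.4275)<.07)&(Y>.37)&(Y<.48)&(Z>.015); P=W[m]; print("big near",P.min(0),P.max(0)); i=P[:,1].argmin();print(P[i])
E
python3 plan.py .427 .343 .11 90.5
```

```text
[0.3538327  0.328832   0.02634602] [0.50276418 0.35544383 0.03303129] (array([0.4283, 0.3428]), array([ 25.9, 149. ]), 0.8341700434684753)
fin (array([0.4277, 0.3426]), array([13.3, 59.2]), 1.22282075881958) [0.39812677 0.33540424 0.06702168] [0.45722974 0.34932844 0.07195436]
big near [0.35757916 0.37001227 0.01512285] [0.42242275 0.47993346 0.3076954 ]
[0.37715017 0.37001227 0.3076381 ]
lin(mm) [129.5 -12.4  55.3] twist [-0.7 -0.2  0.1]
at [0.4141 0.2881 0.2396] zyaw 89.8 tilt x [ 0.002 -0.003 -1.   ] j7 0.86 t 3.8167 F [0.6 0.3 1. ] w 1.0009393527556663
```

```bash
python3 -m creep '[{"linear":[0.04,-0.014,0.055],"twist":[-1,0,0],"fingers":0.1},{"linear":[0.08,-0.014,0.055],"twist":[-1,0,0],"fingers":0.1},{"linear":[0.12,-0.014,0.055],"twist":[-1,0,0],"fingers":0.1},{"linear":[0.125,-0.014,0.055],"twist":[-1,0,0],"fingers":0.1},{"linear":[0.125,-0.014,0.055],"twist":[-1,0,0],"fingers":0.1},{"linear":[0.125,-0.014,0.055],"twist":[-1,0,0],"fingers":0.1}]' 20; python3 plan.py .428 .3428 .048 90.9
```

```text
time: 4.32
position: [0.4294, 0.3421, 0.1138]
tool_rot: [-1.218, 1.206, 1.218]
ft_force: [0.8, 1.3, 1.1]
grip_width: 0.634
lin(mm) [65.8  1.3  0.8] twist [-0.3 -0.1 -0.1]
at [0.4294 0.3421 0.1138] zyaw 90.6 tilt x [-0.001 -0.002 -1.   ] j7 0.6 t 4.3167 F [0.8 1.3 1.1] w 0.6339039358692817
```

```bash
python3 -m creep '[{"linear":[0.02,0.001,0],"twist":[0,0,0],"fingers":0.1},{"linear":[0.045,0.001,0],"twist":[0,0,0],"fingers":0.1},{"linear":[0.064,0.001,0],"twist":[0,0,0],"fingers":0.1},{"linear":[0.065,0.001,0],"twist":[0,0,0],"fingers":0.1},{"linear":[0.065,0.001,0],"twist":[0,0,0],"fingers":0.1}]' 30; python3 plan.py .428 .3428 .048 90.9; python3 -c "
from h import *
cloud('side','pics/s1.png')"
```

```text
time: 4.73
position: [0.4287, 0.3437, 0.051]
tool_rot: [-1.219, 1.202, 1.217]
ft_force: [-0.3, -0.0, 0.6]
grip_width: 0.457
lin(mm) [ 3.   0.8 -0.9] twist [-0.2 -0.   0.1]
at [0.4287 0.3437 0.051 ] zyaw 90.7 tilt x [ 0.002 -0.    -1.   ] j7 0.54 t 4.7333 F [-0.3 -0.   0.6] w 0.45741002013530063
```

View pics/s1.png

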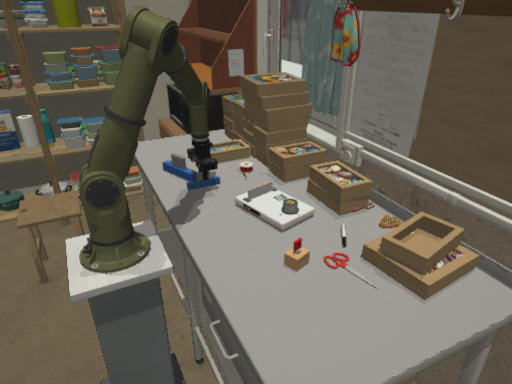

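The gripper is over the small guard at (203,178), straddling its fin. I'll close it here.

```bash
python3 -m creep '[{"linear":[0.002,0.001,-0.001],"twist":[0,0,0],"fingers":1},{"linear":[0.002,0.001,-0.001],"twist":[0,0,0],"fingers":1},{"linear":[0.002,0.001,-0.001],"twist":[0,0,0],"fingers":1},{"linear":[0.002,0.001,-0.001],"twist":[0,0,0],"fingers":1},{"linear":[0.002,0.001,-0.001],"twist":[0,0,0],"fingers":1},{"linear":[0.002,0.001,-0.001],"twist":[0,0,0],"fingers":1},{"linear":[0.002,0.001,-0.001],"twist":[0,0,0],"fingers":1}]' 40; python3 plan.py .428 .343 .19 90.9
```

```text
time: 5.37
position: [0.4263, 0.3435, 0.0479]
tool_rot: [-1.22, 1.202, 1.22]
ft_force: [-0.5, -1.3, 3.0]
grip_width: 0.158
lin(mm) [-142.1   -1.8   -0.6] twist [-0. -0.  0.]
at [0.4263 0.3435 0.0479] zyaw 90.9 tilt x [ 0. -0. -1.] j7 0.54 t 5.3667 F [-0.5 -1.3  3. ] w 0.15792359677501794
```

```bash
python3 -m creep '[{"linear":[-0.035,0,0],"twist":[0,0,0],"fingers":1},{"linear":[-0.075,0,0],"twist":[0,0,0],"fingers":1},{"linear":[-0.115,0,0],"twist":[0,0,0],"fingers":1},{"linear":[-0.142,0,0],"twist":[0,0,0],"fingers":1},{"linear":[-0.142,0,0],"twist":[0,0,0],"fingers":1}]'; python3 plan.py .5844 .0832 .18 104.9
```

```text
time: 5.78
position: [0.4282, 0.3463, 0.1953]
tool_rot: [-1.221, 1.192, 1.217]
ft_force: [0.4, 0.8, -0.5]
grip_width: 0.158
lin(mm) [  15.3 -152.1 -265.5] twist [-14.    0.2   0.5]
at [0.4282 0.3463 0.1953] zyaw 90.9 tilt x [ 0.008  0.005 -1.   ] j7 0.67 t 5.7833 F [ 0.4  0.8 -0.5] w 0.15802409935102946
```

```bash
python3 -m creep '[{"linear":[0.01,-0.152,-0.265],"twist":[-14,0,0],"fingers":1},{"linear":[0.01,-0.152,-0.265],"twist":[-14,0,0],"fingers":1},{"linear":[0.01,-0.152,-0.265],"twist":[-14,0,0],"fingers":1},{"linear":[0.01,-0.152,-0.265],"twist":[-14,0,0],"fingers":1},{"linear":[0.01,-0.152,-0.265],"twist":[-14,0,0],"fingers":1},{"linear":[0.01,-0.152,-0.265],"twist":[-14,0,0],"fingers":1},{"linear":[0.01,-0.152,-0.265],"twist":[-14,0,0],"fingers":1},{"linear":[0.01,-0.152,-0.265],"twist":[-14,0,0],"fingers":1}]'; python3 -c "
from h import *
cloud('wrist','pics/w3.png');cloud('scene','pics/c3.png');cloud('side','pics/s3.png')";python3 plan.py .5844 .0832 .16 104.9
```

```text
time: 6.45
position: [0.5838, 0.0738, 0.1777]
tool_rot: [-1.394, 1.082, 1.393]
ft_force: [0.1, -1.3, -1.9]
grip_width: 0.157
lin(mm) [17.8 -3.5  4.6] twist [-0.3  0.1 -0.1]
at [0.5822 0.0778 0.1778] zyaw 104.6 tilt x [-0.003  0.    -1.   ] j7 1.41 t 6.6 F [ 0.2  0.7 -1.6] w 0.15599576339708532
```

View pics/w3.png

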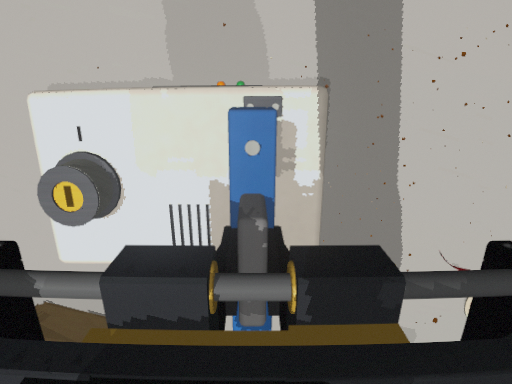

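View pics/c3.png

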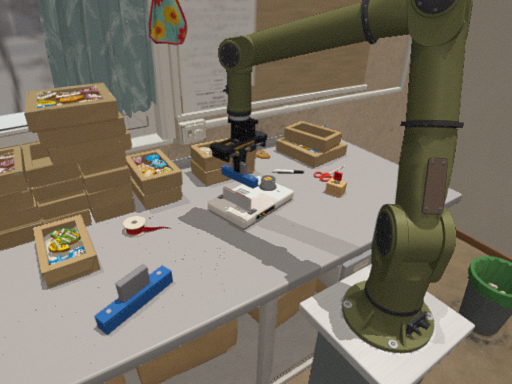

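The guard hangs level above the jaw, with its blue top at (252,165) in the wrist view. I'll settle the arm and measure the held guard's axis.

```bash
python3 -m creep '[{"linear":[0.016,-0.003,0.005],"twist":[0,0,0],"fingers":1},{"linear":[0.016,-0.003,0.005],"twist":[0,0,0],"fingers":1},{"linear":[0.016,-0.003,0.005],"twist":[0,0,0],"fingers":1},{"linear":[0.016,-0.003,0.005],"twist":[0,0,0],"fingers":1}]'
cat > m4.py <<'E'
from h import *
a=np.radians(14.93); d=np.array([np.cos(a),np.sin(a)]); nrm=np.array([-d[1],d[0]]); J=np.array([.5844,.0832])
p0,_=tool()
p,W,H=cloud("wrist")
h,s,v=[H[...,i].astype(int) for i in range(3)]
m=(h>95)&(h<125)&(s>110)&(np.hypot(W[...,0]-J[0],W[...,1]-J[1])<.11)&(W[...,2]>.06)
P=W[m]; zt=np.percentile(P[:,2],90); P=P[abs(P[:,2]-zt)<.006]; print("top z",np.median(P[:,2]))
# slope of top along x
al=(P[:,:2]-J)@d; la=(P[:,:2]-J)@nrm
print("along",al.min()*1e3,al.max()*1e3,"z slope",np.polyfit(al,P[:,2],1))
q=[]
for b in np.arange(al.min()+.003,al.max(),.006):
    k=abs(al-b)<.003
    if k.sum()>10:
        e=np.percentile(la[k],[2,98]); q.append((b,e.mean(),e[1]-e[0]))
q=np.array(q)*1e3; print(q.round(1))
print("tcp lateral/along",(p0[:2]-J)@nrm*1e3,(p0[:2]-J)@d*1e3,p0[2])
E
python3 m4.py; python3 plan.py .5844 .0832 .16 104.9
```

```text
time: 6.93
position: [0.5829, 0.0876, 0.1637]
tool_rot: [-1.399, 1.074, 1.4]
ft_force: [0.9, -0.3, -0.9]
grip_width: 0.16
top z 0.22660346385920643
along -36.48277522291535 4.092025398694214 z slope [-0.00275177  0.22639595]
[[-33.5   4.  160.2]
 [-27.5   4.3 160.5]
 [-15.5   4.3 159.2]
 [ -9.5   4.7 158.8]
 [ -3.5   4.2 159.2]
 [  2.5   4.3 158.4]]
tcp lateral/along 4.5833169378930805 -0.29537930396015305 0.16365216335344737
lin(mm) [ 4.  -0.  -4.2] twist [ 0. -0.  0.]
at [0.5833 0.0873 0.164 ] zyaw 104.9 tilt x [ 0. -0. -1.] j7 1.39 t 6.9833 F [-0.1  0.9 -1.1] w 0.1583145409865879
```

```bash
sed -i 's/zt=.*P=P\[abs.*<.006\];/zt=p0[2]-.018; P=P[abs(P[:,2]-zt)<.008];/' m4.py; python3 -m creep '[{"linear":[0,0,-0.004],"twist":[0,0,0],"fingers":1},{"linear":[0,0,-0.004],"twist":[0,0,0],"fingers":1},{"linear":[0,0,-0.004],"twist":[0,0,0],"fingers":1}]'; python3 m4.py; python3 plan.py .5844 .0832 .108 104.9
```

```text
time: 7.23
position: [0.5849, 0.0819, 0.1639]
tool_rot: [-1.398, 1.076, 1.396]
ft_force: [0.1, 1.1, -1.4]
grip_width: 0.16
top z 0.14612778910462643
along -72.51685710404067 69.3787277910199 z slope [0.0025801  0.14619794]
[[-69.5  -1.5  23.3]
 [-63.5  -1.6  23.9]
 [-57.5  -1.6  24.5]
 [-51.5  -1.6  24.9]
 [-45.5  -1.6  23.9]
 [-39.5  -1.6  24.1]
 [-33.5  -1.8  23.8]
 [-27.5  -1.6  24.7]
 [-21.5  -1.8  24.4]
 [-15.5  -1.6  24.2]
 [ -9.5  -1.7  24.5]
 [ -3.5  -1.3  24. ]
 [ 50.5  -1.7  19.4]
 [ 56.5  -1.7  24.8]
 [ 62.5  -2.1  24.3]
 [ 68.5  -2.1  24.5]]
tcp lateral/along -1.3927525466230237 0.15004061596230137 0.16389441830105966
lin(mm) [55.8  0.1  1.2] twist [-0.1 -0.   0. ]
at [0.5848 0.0821 0.1638] zyaw 104.8 tilt x [ 0. -0. -1.] j7 1.4 t 7.2833 F [ 0.2  0.4 -0.6] w 0.15681793375262307
```

```bash
python3 -m creep '[{"linear":[0,0,0.0015],"twist":[0,0,0],"fingers":1},{"linear":[0.01,0,0.0015],"twist":[0,0,0],"fingers":1},{"linear":[0.02,0,0.0015],"twist":[0,0,0],"fingers":1},{"linear":[0.025,0,0.0015],"twist":[0,0,0],"fingers":1},{"linear":[0.03,0,0.0015],"twist":[0,0,0],"fingers":1},{"linear":[0.035,0,0.0015],"twist":[0,0,0],"fingers":1},{"linear":[0.04,0,0.0015],"twist":[0,0,0],"fingers":1},{"linear":[0.04,0,0.0015],"twist":[0,0,0],"fingers":1}]'; python3 plan.py .5844 .0832 .108 104.9
```

```text
time: 7.95
position: [0.5836, 0.0837, 0.1223]
tool_rot: [-1.397, 1.076, 1.399]
ft_force: [-0.4, -0.5, -1.3]
grip_width: 0.159
lin(mm) [14.3 -0.7 -0.7] twist [-0.   0.  -0.1]
at [0.5836 0.0837 0.1223] zyaw 104.9 tilt x [-0.002 -0.    -1.   ] j7 1.37 t 7.95 F [-0.4 -0.5 -1.3] w 0.15859825396048724
```

No contact force while the rim slides past the jaw's top, so it is on. I'll go the rest of the way.

```bash
python3 -m creep '[{"linear":[0.005,0,0],"twist":[0,0,0],"fingers":1},{"linear":[0.009,0,0],"twist":[0,0,0],"fingers":1},{"linear":[0.012,0,0],"twist":[0,0,0],"fingers":1},{"linear":[0.014,0,0],"twist":[0,0,0],"fingers":1},{"linear":[0.0148,0,0],"twist":[0,0,0],"fingers":1},{"linear":[0.0148,0,0],"twist":[0,0,0],"fingers":1},{"linear":[0.0148,0,0],"twist":[0,0,0],"fingers":1}]'; python3 plan.py .5844 .0832 .108 104.9
```

```text
time: 8.53
position: [0.5843, 0.0839, 0.1089]
tool_rot: [-1.398, 1.075, 1.397]
ft_force: [-0.7, -0.0, -1.3]
grip_width: 0.157
lin(mm) [ 0.9  0.1 -0.7] twist [-0.1 -0.   0. ]
at [0.5843 0.0839 0.1089] zyaw 104.8 tilt x [ 0. -0. -1.] j7 1.36 t 8.5333 F [-0.7 -0.  -1.3] w 0.157273278338848
```

```bash
python3 -m creep '[{"linear":[0.0015,0,0],"twist":[0,0,0],"fingers":1},{"linear":[0.0025,0,0],"twist":[0,0,0],"fingers":1},{"linear":[0.0025,0,0],"twist":[0,0,0],"fingers":1},{"linear":[0.0025,0,0],"twist":[0,0,0],"fingers":1}]'; python3 plan.py .5844 .0832 .108 104.9
```

```text
time: 8.87
position: [0.5846, 0.0841, 0.1078]
tool_rot: [-1.399, 1.075, 1.396]
ft_force: [-4.0, -0.9, 7.3]
grip_width: 0.16
lin(mm) [-0.2  0.4 -0.8] twist [-0.1 -0.1  0. ]
at [0.5846 0.0841 0.1078] zyaw 104.8 tilt x [ 0.001 -0.001 -1.   ] j7 1.36 t 8.8667 F [-4.  -0.9  7.3] w 0.15957409087998242
```

```bash
python3 -m creep '[{"linear":[-0.001,0,0],"twist":[0,0,0],"fingers":0.2},{"linear":[-0.001,0,0],"twist":[0,0,0],"fingers":0.2},{"linear":[-0.001,0,0],"twist":[0,0,0],"fingers":0.2},{"linear":[-0.03,0,0],"twist":[0,0,0],"fingers":0},{"linear":[-0.07,0,0],"twist":[0,0,0],"fingers":0},{"linear":[-0.105,0,0],"twist":[0,0,0],"fingers":0},{"linear":[-0.11,0,0],"twist":[0,0,0],"fingers":0},{"linear":[-0.11,0,0],"twist":[0,0,0],"fingers":0}]'; python3 plan.py .47 -.32 .22 105;python3 - <<'E'
from h import *
a=np.radians(14.93); d=np.array([np.cos(a),np.sin(a)]); nrm=np.array([-d[1],d[0]]); J=np.array([.5844,.0832])
for n in ["wrist","scene"]:
    p,W,H=cloud(n,f"pics/{n}5.png")
    h,s,v=[H[...,i].astype(int) for i in range(3)]
    m=(h>95)&(h<125)&(s>110)&(np.hypot(W[...,0]-J[0],W[...,1]-J[1])<.11)&(W[...,2]>.082)&(W[...,2]<.098)
    P=W[m]; al=(P[:,:2]-J)@d; la=(P[:,:2]-J)@nrm
    print(n,len(P),rect(P),np.median(P[:,2]),np.polyfit(al,P[:,2],1),al.min(),al.max(),np.percentile(la,[1,99]))
E
```

```text
time: 9.53
position: [0.5859, 0.0846, 0.2191]
tool_rot: [-1.4, 1.072, 1.393]
ft_force: [-0.4, -0.2, 0.5]
grip_width: 0.494
lin(mm) [  -1.6  215.7 -361.4] twist [-0.2 -0.1  0.3]
at [0.5859 0.0846 0.2191] zyaw 104.8 tilt x [ 0.005  0.    -1.   ] j7 1.43 t 9.5333 F [-0.4 -0.2  0.5] w 0.4939937651913952
wrist 2602 (array([0.5869, 0.0843]), array([ 25.3, 149.1]), 15.048079490661621) 0.09007759444467556 [0.0002279 0.090089 ] -0.0718725942062872 0.0772727624247889 [-0.01157265  0.01276542]
scene 152 (array([0.5814, 0.0887]), array([ 21., 149.]), 15.193933486938477) 0.08949446176595355 [0.00336161 0.08842068] -0.07601658869453419 0.07303961866779911 [-0.00408552  0.01482621]
```

View pics/scene5.png

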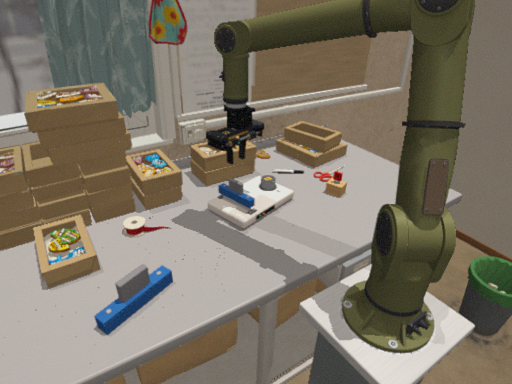

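View pics/wrist5.png

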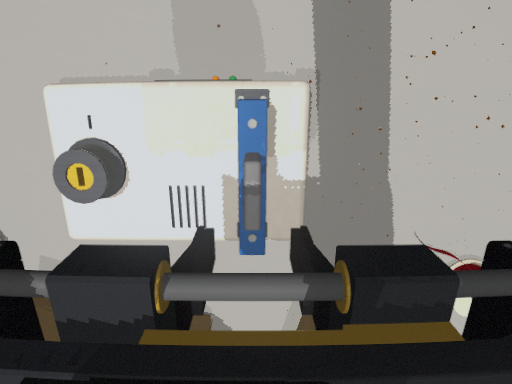

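The guard is seated: its top is at z 0.090 m, level, with yaw 15°. Next is the key.

```bash
python3 -m creep '[{"linear":[0,0.19,-0.35],"twist":[-5,0,0],"fingers":0},{"linear":[0,0.19,-0.35],"twist":[-5,0,0],"fingers":0},{"linear":[0,0.19,-0.35],"twist":[-5,0,0],"fingers":0},{"linear":[0,0.19,-0.35],"twist":[-5,0,0],"fingers":0},{"linear":[0,0.19,-0.35],"twist":[-5,0,0],"fingers":0},{"linear":[0,0.19,-0.35],"twist":[-5,0,0],"fingers":0},{"linear":[0,0.19,-0.35],"twist":[-5,0,0],"fingers":0},{"linear":[0,0.19,-0.35],"twist":[-5,0,0],"fingers":0}]' >/dev/null;  python3 plan.py .51 -.31 .21 111
```

```text
lin(mm) [  4.1  16.9 -66.4] twist [-1.2  0.1 -0.1]
at [ 0.5034 -0.2418  0.2142] zyaw 109.8 tilt x [-0.003  0.001 -1.   ] j7 2.18 t 10.3 F [0.8 0.5 1.2] w 0.5029174284942192
```

```bash
python3 -m creep '[{"linear":[0,0.017,-0.06],"twist":[-1,0,0],"fingers":0.2},{"linear":[0,0.017,-0.06],"twist":[-1,0,0],"fingers":0.2},{"linear":[0,0.017,-0.06],"twist":[-1,0,0],"fingers":0.2},{"linear":[0,0.017,-0.06],"twist":[-1,0,0],"fingers":0.2},{"linear":[0,0.017,-0.06],"twist":[-1,0,0],"fingers":0.2}]';  cat > m6.py <<'E'
from h import *
p,W,H=cloud("wrist","pics/w6.png")
h,s,v=[H[...,i].astype(int) for i in range(3)]
X,Y,Z=W[...,0],W[...,1],W[...,2]
k=np.hypot(X-.507,Y+.325)<.05
red=k&((h<8)|(h>172))&(s>120)
def rep(nm,m):
    P=W[m]
    if len(P)>5: print(nm,len(P),P.mean(0).round(4),np.percentile(P[:,2],[2,50,98]).round(4),*rect(P))
rep("red",red&(Z>.05)&(Z<.1)); rep("head top",red&(Z>.083)&(Z<.1)); rep("stand top",k&(Z>.038)&(Z<.05))
rep("head top strict",red&(Z>.088)&(Z<.1))
print(nets.place_of("wrist","key_head"))
E
python3 m6.py; python3 plan.py .507 -.325 .21 113
```

```text
time: 10.72
position: [0.5096, -0.3005, 0.2146]
tool_rot: [-1.47, 1.012, 1.475]
ft_force: [-0.5, 0.3, 0.1]
grip_width: 0.404
red 391 [ 0.5052 -0.3256  0.0887] [0.0695 0.0904 0.0922] [ 0.5077 -0.3266] [12.3 33.2] 21.351972579956055
head top 352 [ 0.5064 -0.3253  0.0903] [0.0864 0.0905 0.0923] [ 0.5072 -0.325 ] [ 8.4 32.9] 19.38178825378418
stand top 2452 [ 0.5045 -0.3257  0.045 ] [0.043  0.045  0.0466] [ 0.5075 -0.3253] [51.7 63.9] 21.102205276489258
head top strict 336 [ 0.5069 -0.3251  0.0904] [0.0882 0.0905 0.0923] [ 0.5074 -0.325 ] [ 8.3 32.6] 19.461637496948242
[{'centre': [0.5126, -0.3235, 0.075], 'conf': 0.64}]
lin(mm) [  5.6  12.  -22.2] twist [-2.   0.1 -0. ]
at [ 0.5102 -0.3     0.2156] zyaw 111.0 tilt x [-0.001  0.001 -1.   ] j7 2.25 t 10.8167 F [ 0.1 -0.1 -0.4] w 0.4000827164940615
```

View pics/w6.png

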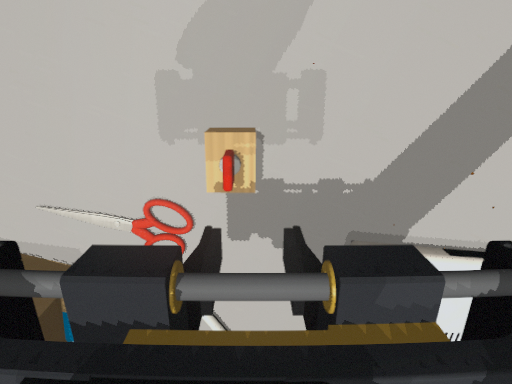

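The key head is at (228,170) in the stand. I measure (0.5073, -0.325), yaw about 20.5° and top at z 0.0905, which matches the expected 0.091.

```bash
python3 plan.py .5073 -.325 .12 110.5; python3 -m creep '[{"linear":[0.02,0.012,-0.022],"twist":[0.5,0,0],"fingers":0.3},{"linear":[0.05,0.012,-0.022],"twist":[0.5,0,0],"fingers":0.3},{"linear":[0.09,0.012,-0.022],"twist":[0.5,0,0],"fingers":0.3},{"linear":[0.095,0.012,-0.022],"twist":[0.5,0,0],"fingers":0.3},{"linear":[0.095,0.012,-0.022],"twist":[0.5,0,0],"fingers":0.3},{"linear":[0.095,0.012,-0.022],"twist":[0.5,0,0],"fingers":0.3},{"linear":[0.095,0.012,-0.022],"twist":[0.5,0,0],"fingers":0.3}]'; python3 plan.py .5073 -.325 .068 110.5
```

```text
lin(mm) [ 95.6  11.6 -22.5] twist [ 0.5  0.1 -0. ]
at [ 0.5102 -0.3     0.2156] zyaw 111.0 tilt x [-0.001  0.001 -1.   ] j7 2.25 t 10.8167 F [ 0.1 -0.1 -0.4] w 0.4000827164940615
time: 11.4
position: [0.5084, -0.3269, 0.1239]
tool_rot: [-1.47, 1.019, 1.463]
ft_force: [-0.2, -0.6, 0.1]
grip_width: 0.351
lin(mm) [55.9  0.5  2.4] twist [-0.1 -0.2  0.1]
at [ 0.5084 -0.3269  0.1239] zyaw 110.4 tilt x [ 0.003 -0.002 -1.   ] j7 2.23 t 11.4 F [-0.2 -0.6  0.1] w 0.35073891361675275
```

```bash
python3 -m creep '[{"linear":[0.02,0,0.001],"twist":[0,0,0],"fingers":0.3},{"linear":[0.04,0,0.001],"twist":[0,0,0],"fingers":0.3},{"linear":[0.054,0,0.001],"twist":[0,0,0],"fingers":0.3},{"linear":[0.054,0,0.001],"twist":[0,0,0],"fingers":0.3},{"linear":[0.054,0,0.001],"twist":[0,0,0],"fingers":0.3},{"linear":[0.054,0,0.001],"twist":[0,0,0],"fingers":0.3},{"linear":[0.054,0,0.001],"twist":[0,0,0],"fingers":0.3}]'; python3 plan.py .5073 -.325 .068 110.5
```

```text
time: 11.98
position: [0.5073, -0.3265, 0.0689]
tool_rot: [-1.468, 1.02, 1.464]
ft_force: [0.0, -0.9, 0.7]
grip_width: 0.346
lin(mm) [ 0.9 -0.5  1.4] twist [-0.1 -0.1  0.1]
at [ 0.5073 -0.3265  0.0689] zyaw 110.4 tilt x [ 0.002 -0.002 -1.   ] j7 2.19 t 11.9833 F [ 0.  -0.9  0.7] w 0.3464198781695532
```

```bash
python3 -m creep '[{"linear":[0,0,0.0012],"twist":[0,0,0],"fingers":0.3},{"linear":[0,0,0.0012],"twist":[0,0,0],"fingers":1},{"linear":[0,0,0.0012],"twist":[0,0,0],"fingers":1},{"linear":[0,0,0.0012],"twist":[0,0,0],"fingers":1},{"linear":[0,0,0.0012],"twist":[0,0,0],"fingers":1},{"linear":[0,0,0.0012],"twist":[0,0,0],"fingers":1},{"linear":[0,0,0.0012],"twist":[0,0,0],"fingers":1}]' 50; python3 plan.py .5073 -.325 .17 110.5
```

```text
time: 12.57
position: [0.506, -0.3252, 0.0675]
tool_rot: [-1.466, 1.02, 1.465]
ft_force: [0.1, -0.3, 1.0]
grip_width: 0.095
lin(mm) [-102.5   -1.3   -0.4] twist [-0.2 -0.   0. ]
at [ 0.506  -0.3252  0.0675] zyaw 110.3 tilt x [ 0. -0. -1.] j7 2.19 t 12.5667 F [ 0.1 -0.3  1. ] w 0.09532688297172741
```

```bash
python3 -m creep '[{"linear":[-0.01,0,0],"twist":[0,0,0],"fingers":1},{"linear":[-0.03,0,0],"twist":[0,0,0],"fingers":1},{"linear":[-0.06,0,0],"twist":[0,0,0],"fingers":1},{"linear":[-0.09,0,0],"twist":[0,0,0],"fingers":1},{"linear":[-0.11,0,0],"twist":[0,0,0],"fingers":1},{"linear":[-0.11,0,0],"twist":[0,0,0],"fingers":1},{"linear":[-0.11,0,0],"twist":[0,0,0],"fingers":1}]'; python3 plan.py .628 -.081 .175 104.9; python3 -c "
from h import *
cloud('wrist','pics/w7.png');cloud('side','pics/s7.png')
c,_,_=cloud('side'); cv2.imwrite('pics/s7z.png',cv2.resize(c[130:290,200:360,::-1],None,fx=3.5,fy=3.5))"
```

```text
time: 13.15
position: [0.5065, -0.3251, 0.1789]
tool_rot: [-1.468, 1.02, 1.464]
ft_force: [-1.0, -0.2, -0.7]
grip_width: 0.105
lin(mm) [   3.7 -198.8  186.7] twist [ 5.5 -0.1  0.1]
at [ 0.5065 -0.3251  0.1789] zyaw 110.4 tilt x [ 0.002 -0.002 -1.   ] j7 2.25 t 13.15 F [-1.  -0.2 -0.7] w 0.10453618077620269
```

View pics/w7.png

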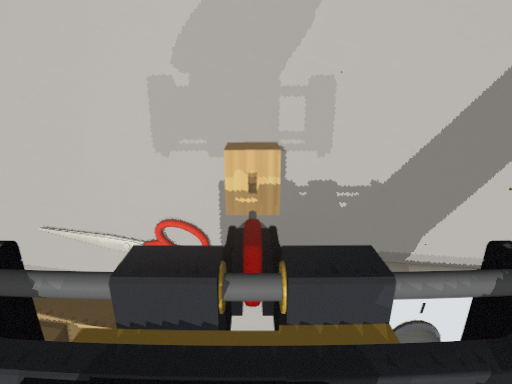

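View pics/s7z.png

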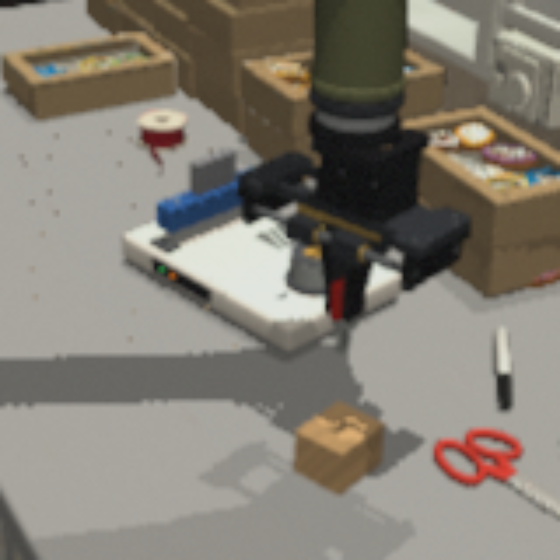

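The key is in the gripper, with its red head at (252,260), and the stand is undisturbed. I'll stop short of the switch to measure the keyway closely.

```bash
python3 plan.py .55 -.102 .18 104.9; python3 -m creep '[{"linear":[0,-0.1,0.195],"twist":[5.5,0,0],"fingers":1},{"linear":[0,-0.1,0.195],"twist":[5.5,0,0],"fingers":1},{"linear":[0,-0.1,0.195],"twist":[5.5,0,0],"fingers":1},{"linear":[0,-0.1,0.195],"twist":[5.5,0,0],"fingers":1},{"linear":[0,-0.1,0.195],"twist":[5.5,0,0],"fingers":1},{"linear":[0,-0.1,0.195],"twist":[5.5,0,0],"fingers":1},{"linear":[0,-0.1,0.195],"twist":[5.5,0,0],"fingers":1},{"linear":[0,-0.1,0.195],"twist":[5.5,0,0],"fingers":1}]'; python3 -m creep '[{"linear":[0,0,0],"twist":[0,0,0],"fingers":1},{"linear":[0,0,0],"twist":[0,0,0],"fingers":1},{"linear":[0,0,0],"twist":[0,0,0],"fingers":1}]'; python3 plan.py .628 -.081 .175 104.9
```

```text
lin(mm) [  -3.8 -119.7  193.1] twist [ 5.4  0.1 -0.1]
at [ 0.5049 -0.3246  0.176 ] zyaw 110.3 tilt x [-0.002  0.001 -1.   ] j7 2.25 t 13.3 F [ 0.5  0.4 -0.4] w 0.0998835905485478
time: 13.97
position: [0.5312, -0.107, 0.1764]
tool_rot: [-1.398, 1.075, 1.4]
ft_force: [-0.6, 0.2, -0.4]
grip_width: 0.099
time: 14.22
position: [0.5314, -0.1092, 0.1768]
tool_rot: [-1.395, 1.077, 1.396]
ft_force: [0.1, -0.6, -0.1]
grip_width: 0.102
lin(mm) [   1.7 -100.6    2.8] twist [-0.2  0.  -0. ]
at [ 0.5314 -0.1092  0.1768] zyaw 104.7 tilt x [-0.001  0.    -1.   ] j7 1.83 t 14.2167 F [ 0.1 -0.6 -0.1] w 0.1019398092311303
```

```bash
cat > m8.py <<'E'
from h import *
p,W,H=cloud("wrist","pics/w8.png")
h,s,v=[H[...,i].astype(int) for i in range(3)]
X,Y,Z=W[...,0],W[...,1],W[...,2]
near=lambda r:(np.hypot(X-.628,Y+.081)<r)
b=near(.03)&(h>15)&(h<35)&(s>110)&(Z>.065)&(Z<.09)
print("brass",b.sum(),W[b].mean(0),np.median(W[b][:,2])); (c,r)=cv2.minEnclosingCircle(W[b][:,:2].astype(np.float32)); print(c,r)
vv,uu=np.where(b); print("px",uu.mean(),vv.mean(),uu.min(),uu.max(),vv.min(),vv.max())
# slot by colour: project pixels to plane z=.074
C=viewer.camera_params("wrist"); T=C["cam_to_world"]
gv,gu=np.mgrid[vv.min():vv.max()+1,uu.min():uu.max()+1]
sl=cv2.undistortPoints(np.stack([gu.ravel(),gv.ravel()],1).astype(float).reshape(-1,1,2),C["K"],np.array([C["k1"],0,0,0,0.])).reshape(-1,2)
ray=np.c_[sl,np.ones(len(sl))]@T[:3,:3].T; Q=T[:3,3]+ray*((.074-T[2,3])/ray[:,2])[:,None]
bb=b[vv.min():vv.max()+1,uu.min():uu.max()+1].ravel()
(c2,r2)=cv2.minEnclosingCircle(Q[bb][:,:2].astype(np.float32)); print("plane circle",c2,r2)
dark=(~bb)&(np.hypot(Q[:,0]-c2[0],Q[:,1]-c2[1])<.0118)
print("slot",rect(Q[dark]),Q[dark].mean(0),dark.sum())
t=near(.04)&(Z>.0735)&(Z<.08); (c3,r3)=cv2.minEnclosingCircle(W[t][:,:2].astype(np.float32)); print("turret",c3,r3)
x0,y0=int(uu.mean()),int(vv.mean())
cv2.imwrite("pics/w8z.png",cv2.resize(p[max(0,y0-40):y0+40,max(0,x0-40):x0+40,::-1],None,fx=6,fy=6))
E
python3 m8.py
```

```text
brass 8 [ 0.63834135 -0.07315791  0.07494158] 0.074801400535396
(0.6382783651351929, -0.07391472160816193) 0.0015274516772478819
px 260.25 303.875 259 261 302 305
plane circle (0.6387579441070557, -0.07243125140666962) 0.0019120057113468647
slot (array([ 0.6383, -0.0731]), array([1.9, 2.3]), 14.62650203704834) [ 0.63815962 -0.07359298  0.074     ] 4
turret (0.6444934010505676, -0.07704351842403412) 0.013389264233410358
```

View pics/w8.png

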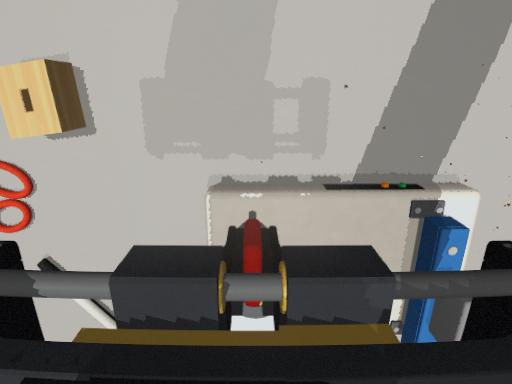

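View pics/w8z.png

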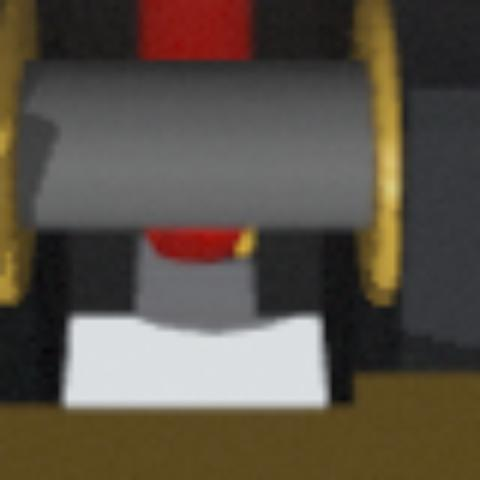

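From here the gripper hides the switch, because the camera sees the robot side of the TCP. I'll move past the switch and look back.

```bash
python3 plan.py .69 -.0645 .176 104.9; python3 -m creep '[{"linear":[0,-0.162,0.004],"twist":[-0.2,0,0],"fingers":1},{"linear":[0,-0.162,0.004],"twist":[-0.2,0,0],"fingers":1},{"linear":[0,-0.162,0.004],"twist":[-0.2,0,0],"fingers":1},{"linear":[0,-0.162,0.004],"twist":[-0.2,0,0],"fingers":1},{"linear":[0,-0.162,0.004],"twist":[-0.2,0,0],"fingers":1},{"linear":[0,-0.162,0.004],"twist":[-0.2,0,0],"fingers":1},{"linear":[0,-0.162,0.004],"twist":[-0.2,0,0],"fingers":1},{"linear":[0,-0.162,0.004],"twist":[-0.2,0,0],"fingers":1}]'; python3 m8.py;  python3 plan.py .628 -.081 .14 104.9
```

```text
lin(mm) [   0.9 -164.6    2.8] twist [-0.2  0.  -0. ]
at [ 0.5315 -0.1089  0.1769] zyaw 104.7 tilt x [-0.  0. -1.] j7 1.83 t 14.2667 F [-0.3  0.1 -0.5] w 0.1022865495016136
time: 14.93
position: [0.6865, -0.0634, 0.1774]
tool_rot: [-1.4, 1.076, 1.399]
ft_force: [0.1, -0.6, -0.6]
grip_width: 0.101
brass 808 [ 0.62810789 -0.08097229  0.07418445] 0.07416319315760475
(0.6278972625732422, -0.08092379570007324) 0.014148673042654991
px 250.0618811881188 118.38985148514851 233 267 101 136
plane circle (0.6281211376190186, -0.08110500872135162) 0.014234068803489208
slot (array([ 0.6271, -0.0832]), array([17.5, 17.9]), -15.315437316894531) [ 0.62737882 -0.08102142  0.074     ] 193
turret (0.6277830600738525, -0.08097764104604721) 0.027883397415280342
lin(mm) [37.8 61.  -1.7] twist [ 0.1 -0.1 -0. ]
at [ 0.6865 -0.0636  0.1777] zyaw 105.0 tilt x [ 0.    -0.002 -1.   ] j7 1.61 t 14.9833 F [-0.4 -0.7  0.3] w 0.09877275487998345
```

View pics/w8.png

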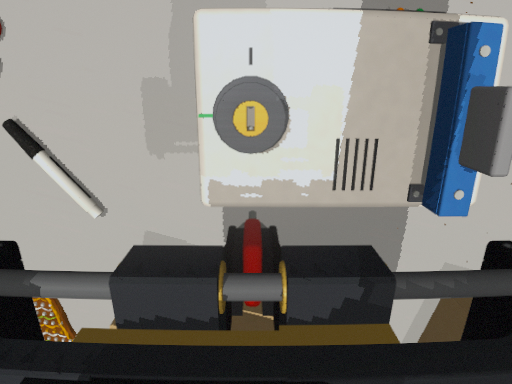

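View pics/w8z.png

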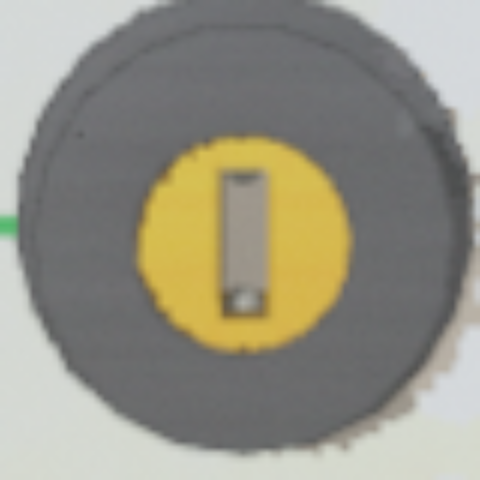

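The keyway is at (250,118), its slot aligned with the tool at yaw 15.0°, centre (0.628, -0.081). I'll move above it.

```bash
python3 plan.py .6273 -.0811 .14 105;  python3 -m creep '[{"linear":[0,0.03,-0.002],"twist":[0,0,0],"fingers":1},{"linear":[0,0.055,-0.002],"twist":[0,0,0],"fingers":1},{"linear":[0.01,0.0618,-0.0017],"twist":[0,0,0],"fingers":1},{"linear":[0.03,0.0618,-0.0017],"twist":[0,0,0],"fingers":1},{"linear":[0.038,0.0618,-0.0017],"twist":[0,0,0],"fingers":1},{"linear":[0.038,0.0618,-0.0017],"twist":[0,0,0],"fingers":1},{"linear":[0.038,0.0618,-0.0017],"twist":[0,0,0],"fingers":1},{"linear":[0.038,0.0618,-0.0017],"twist":[0,0,0],"fingers":1}]'; python3 plan.py .6273 -.0811 .14 105; for i in 1 2; do python3 -m creep '[{"linear":[0,0,0],"twist":[0,0,0],"fingers":1}]' >/dev/null;  python3 plan.py .6273 -.0811 .14 105;done
```

```text
lin(mm) [37.8 61.7 -1.6] twist [-0.  -0.1 -0. ]
at [ 0.6865 -0.0636  0.1777] zyaw 105.0 tilt x [ 0.    -0.002 -1.   ] j7 1.61 t 14.9833 F [-0.4 -0.7  0.3] w 0.09877275487998345
time: 15.65
position: [0.6287, -0.0797, 0.1404]
tool_rot: [-1.401, 1.073, 1.399]
ft_force: [0.4, -0.2, -1.1]
grip_width: 0.101
lin(mm) [ 0.3  1.7 -1. ] twist [ 0.  -0.   0.1]
at [ 0.6287 -0.0797  0.1404] zyaw 105.0 tilt x [ 0.001 -0.    -1.   ] j7 1.64 t 15.65 F [ 0.4 -0.2 -1.1] w 0.10052164385684947
lin(mm) [ 0.4  1.9 -1.2] twist [ 0.1 -0.   0.1]
at [ 0.6288 -0.0794  0.1404] zyaw 105.1 tilt x [ 0.002 -0.    -1.   ] j7 1.64 t 15.7333 F [ 0.4 -0.1 -0.4] w 0.09760692188681101
lin(mm) [ 0.1  1.8 -1.2] twist [ 0.1 -0.   0.1]
at [ 0.6287 -0.0794  0.1401] zyaw 105.1 tilt x [ 0.001 -0.    -1.   ] j7 1.64 t 15.8167 F [-0.4 -0.1 -1.1] w 0.09846589127717627
```

```bash
python3 -m creep '[{"linear":[0,0.0017,-0.0012],"twist":[0,0,0],"fingers":1},{"linear":[0.004,0.0017,-0.0012],"twist":[0,0,0],"fingers":1},{"linear":[0.008,0.0017,-0.0012],"twist":[0,0,0],"fingers":1},{"linear":[0.01,0.0017,-0.0012],"twist":[0,0,0],"fingers":1},{"linear":[0.01,0.0017,-0.0012],"twist":[0,0,0],"fingers":1}]'; python3 plan.py .6273 -.0811 .13 105
python3 - <<'E'
from h import *
for n in ["side","scene"]:
    p,_,_=cloud(n); T=viewer.camera_params(n); 
    c=np.array([.628,-.081,.085]); M=np.linalg.inv(T["cam_to_world"]); q=M[:3,:3]@c+M[:3,3]; u=T["K"]@(q/q[2]); x,y=int(u[0]),int(u[1]); print(n,x,y)
    cv2.imwrite(f"pics/{n}9.png",cv2.resize(p[y-40:y+40,x-40:x+40,::-1],None,fx=6,fy=6))
E
```

```text
time: 16.23
position: [0.6262, -0.0813, 0.1283]
tool_rot: [-1.399, 1.074, 1.401]
ft_force: [0.1, -0.5, 0.2]
grip_width: 0.098
lin(mm) [-1.7 -1.1 -0.1] twist [ 0.1  0.  -0.1]
at [ 0.6262 -0.0813  0.1283] zyaw 105.1 tilt x [-0.001  0.    -1.   ] j7 1.64 t 16.2333 F [ 0.1 -0.5  0.2] w 0.09779431006083171
side 289 199
scene 267 175
```

View pics/side9.png

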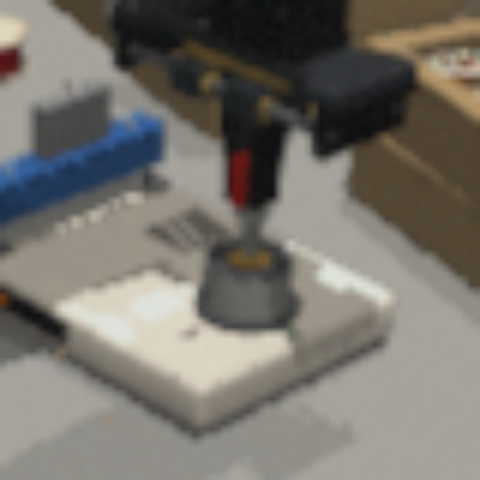

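View pics/scene9.png

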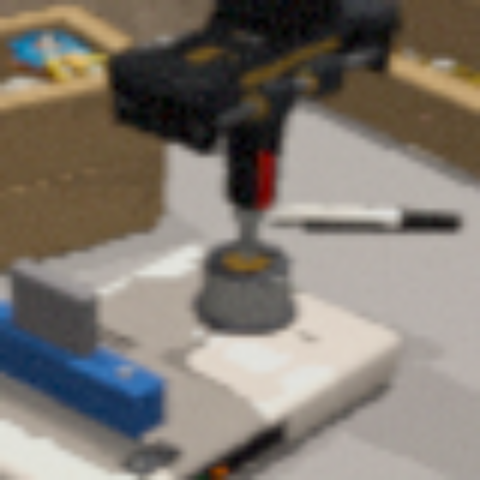

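```bash
python3 -m creep '[{"linear":[0.001,-0.0007,0],"twist":[0,0,0],"fingers":1},{"linear":[0.003,-0.0007,0],"twist":[0,0,0],"fingers":1},{"linear":[0.005,-0.0007,0],"twist":[0,0,0],"fingers":1},{"linear":[0.005,-0.0007,0],"twist":[0,0,0],"fingers":1}]'; python3 plan.py .6273 -.0811 .125 105
```

```text
time: 16.67
position: [0.6272, -0.0811, 0.1237]
tool_rot: [-1.4, 1.074, 1.401]
ft_force: [0.7, -0.3, -0.7]
grip_width: 0.098
lin(mm) [-1.3 -0.1 -0. ] twist [ 0.1  0.  -0. ]
at [ 0.6272 -0.0811  0.1237] zyaw 105.1 tilt x [-0.001  0.    -1.   ] j7 1.64 t 16.6667 F [ 0.7 -0.3 -0.7] w 0.09778807853489405
```

```bash
python3 -m creep '[{"linear":[0.002,0,0],"twist":[0,0,0],"fingers":1},{"linear":[0.004,0,0],"twist":[0,0,0],"fingers":1},{"linear":[0.006,0,0],"twist":[0,0,0],"fingers":1},{"linear":[0.006,0,0],"twist":[0,0,0],"fingers":1}]'; python3 plan.py .6273 -.0811 .118 105
```

```text
time: 17.0
position: [0.6271, -0.0812, 0.1177]
tool_rot: [-1.4, 1.074, 1.401]
ft_force: [-0.1, 0.4, -1.6]
grip_width: 0.099
lin(mm) [-0.3 -0.2  0. ] twist [ 0.  0. -0.]
at [ 0.6271 -0.0812  0.1177] zyaw 105.0 tilt x [-0.001 -0.    -1.   ] j7 1.63 t 17.0 F [-0.1  0.4 -1.6] w 0.09875316592759362
```

The blade is about 10 mm in with no side force. Next I'll push past the first pin with small wiggles.

```bash
python3 -m creep '[{"linear":[0.0025,0,0],"twist":[1.5,0,0],"fingers":1},{"linear":[0.0045,0,0],"twist":[-1.5,0,0],"fingers":1},{"linear":[0.006,0,0],"twist":[1.5,0,0],"fingers":1},{"linear":[0.0075,0,0],"twist":[-1.5,0,0],"fingers":1},{"linear":[0.009,0,0],"twist":[1.5,0,0],"fingers":1},{"linear":[0.009,0,0],"twist":[0,0,0],"fingers":1}]' 60; python3 plan.py .6273 -.0811 .1085 105
```

```text
time: 17.5
position: [0.6266, -0.0818, 0.109]
tool_rot: [-1.399, 1.076, 1.401]
ft_force: [-2.5, -1.3, 0.3]
grip_width: 0.099
lin(mm) [ 0.5 -0.9  0.5] twist [-0.  -0.  -0.1]
at [ 0.6266 -0.0818  0.109 ] zyaw 105.0 tilt x [-0.002 -0.001 -1.   ] j7 1.63 t 17.5 F [-2.5 -1.3  0.3] w 0.09899432627794433
```

```bash
python3 -m creep '[{"linear":[0.0025,-0.0005,0.0003],"twist":[1.5,0,0],"fingers":1},{"linear":[0.0045,-0.0005,0.0003],"twist":[-1.5,0,0],"fingers":1},{"linear":[0.006,-0.0005,0.0003],"twist":[1.5,0,0],"fingers":1},{"linear":[0.0075,-0.0005,0.0003],"twist":[-1.5,0,0],"fingers":1},{"linear":[0.009,-0.0005,0.0003],"twist":[1.5,0,0],"fingers":1},{"linear":[0.0105,-0.0005,0.0003],"twist":[-1.5,0,0],"fingers":1},{"linear":[0.012,-0.0005,0.0003],"twist":[1.5,0,0],"fingers":1},{"linear":[0.012,-0.0005,0.0003],"twist":[0,0,0],"fingers":1}]' 60; python3 plan.py .6273 -.0811 .0965 105
```

```text
time: 18.17
position: [0.6272, -0.0809, 0.0969]
tool_rot: [-1.4, 1.074, 1.402]
ft_force: [-2.7, 0.8, 0.2]
grip_width: 0.098
lin(mm) [ 0.4 -0.1 -0.2] twist [ 0.1 -0.  -0.1]
at [ 0.6272 -0.0809  0.0969] zyaw 105.1 tilt x [-0.002 -0.    -1.   ] j7 1.62 t 18.1667 F [-2.7  0.8  0.2] w 0.09830439557413295
```

```bash
python3 -m creep '[{"linear":[0.001,0,0],"twist":[1,0,0],"fingers":1},{"linear":[0.002,0,0],"twist":[-1,0,0],"fingers":1},{"linear":[0.003,0,0],"twist":[0,0,0],"fingers":1},{"linear":[0.003,0,0],"twist":[0,0,0],"fingers":1}]' 60; python3 plan.py .6273 -.0811 .0965 105;python3 - <<'E'
from h import *
for n in ["side","scene"]:
    p,W,H=cloud(n); T=viewer.camera_params(n); 
    h,s=H[...,0],H[...,1].astype(int)
    m=((h<8)|(h>172))&(s>140)&(np.hypot(W[...,0]-.628,W[...,1]+.081)<.03)&(W[...,2]>.07); print(n,m.sum(),np.percentile(W[m][:,2],[0,5,50,95,100]) if m.sum() else 0)
    c=np.array([.628,-.081,.085]); M=np.linalg.inv(T["cam_to_world"]); q=M[:3,:3]@c+M[:3,3]; u=T["K"]@(q/q[2]); x,y=int(u[0]),int(u[1])
    cv2.imwrite(f"pics/{n}10.png",cv2.resize(p[y-30:y+30,x-30:x+30,::-1],None,fx=8,fy=8,interpolation=cv2.INTER_CUBIC))
E
```

```text
time: 18.5
position: [0.6274, -0.0809, 0.0964]
tool_rot: [-1.401, 1.075, 1.401]
ft_force: [-6.7, -1.2, 13.2]
grip_width: 0.1
lin(mm) [-0.1  0.2 -0.1] twist [ 0.1 -0.1 -0.1]
at [ 0.6274 -0.0809  0.0964] zyaw 105.1 tilt x [-0.001 -0.002 -1.   ] j7 1.62 t 18.5 F [-6.7 -1.2 13.2] w 0.09970269766336942
side 30 [0.07939042 0.09026639 0.1059801  0.12081298 0.12211969]
scene 36 [0.08699037 0.08972304 0.10923625 0.20490132 0.23059818]
```

View pics/side10.png

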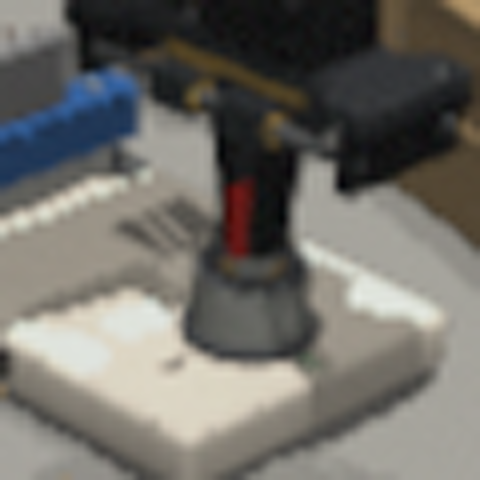

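View pics/scene10.png

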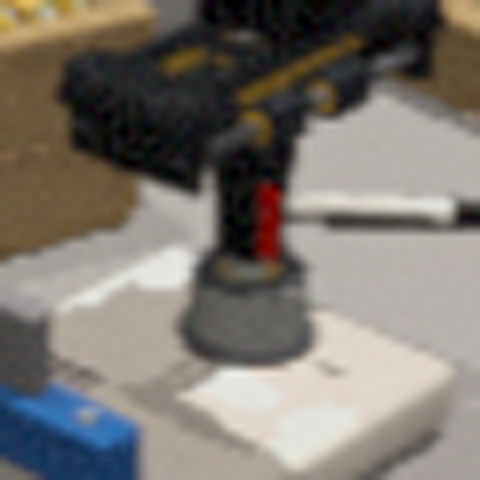

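The key stopped at the expected depth under a 13 N push (TCP z 0.0964, head top 0.120), so it is fully in. Now I'll turn it clockwise.

```bash
python3 -m creep '[{"linear":[0,0.0004,0],"twist":[5,0,0],"fingers":1},{"linear":[0,0.0004,0],"twist":[10,0,0],"fingers":1},{"linear":[0,0.0004,0],"twist":[16,0,0],"fingers":1},{"linear":[0,0.0004,0],"twist":[22,0,0],"fingers":1},{"linear":[0,0.0004,0],"twist":[28,0,0],"fingers":1},{"linear":[0,0.0004,0],"twist":[34,0,0],"fingers":1},{"linear":[0,0.0004,0],"twist":[40,0,0],"fingers":1},{"linear":[0,0.0004,0],"twist":[40,0,0],"fingers":1}]' 60; python3 plan.py .6273 -.0811 .0965 6; python3 -c "
from h import *
print(readout.get_state()['torque'])"
```

```text
time: 19.27
position: [0.6275, -0.0806, 0.0964]
tool_rot: [-0.882, 1.386, 0.88]
ft_force: [-6.2, -0.4, 10.8]
grip_width: 0.097
lin(mm) [-0.1 -0.  -0.6] twist [58.9 -0.   0.1]
at [ 0.6275 -0.0806  0.0964] zyaw 64.9 tilt x [ 0.    -0.001 -1.   ] j7 0.98 t 19.2667 F [-6.2 -0.4 10.8] w 0.09654662919704832
[ 0.0218059   1.31763684 -0.03619742]
```

```bash
python3 -m creep '[{"linear":[0,0.0005,-0.0003],"twist":[6,0,0],"fingers":1},{"linear":[0,0.0005,-0.0003],"twist":[12,0,0],"fingers":1},{"linear":[0,0.0005,-0.0003],"twist":[18,0,0],"fingers":1},{"linear":[0,0.0005,-0.0003],"twist":[24,0,0],"fingers":1},{"linear":[0,0.0005,-0.0003],"twist":[30,0,0],"fingers":1},{"linear":[0,0.0005,-0.0003],"twist":[36,0,0],"fingers":1},{"linear":[0,0.0005,-0.0003],"twist":[42,0,0],"fingers":1},{"linear":[0,0.0005,-0.0003],"twist":[46,0,0],"fingers":1}]' 60; python3 plan.py .6273 -.0811 .0965 6; python3 -c "
from h import *
print(readout.get_state()['torque'])"
```

```text
time: 19.93
position: [0.6272, -0.081, 0.0964]
tool_rot: [-0.26, 1.555, 0.257]
ft_force: [-5.8, -1.5, 9.9]
grip_width: 0.099
lin(mm) [-0.1 -0.1  0. ] twist [12.9  0.   0.1]
at [ 0.6272 -0.081   0.0964] zyaw 18.9 tilt x [ 0.001 -0.001 -1.   ] j7 0.23 t 19.9333 F [-5.8 -1.5  9.9] w 0.09884902007843073
[-0.17932038  1.21893274  0.0704954 ]
```

```bash
python3 -m creep '[{"linear":[0,0,0],"twist":[4,0,0],"fingers":1},{"linear":[0,0,0],"twist":[8,0,0],"fingers":1},{"linear":[0,0,0],"twist":[12,0,0],"fingers":1},{"linear":[0,0,0],"twist":[14,0,0],"fingers":1},{"linear":[0,0,0],"twist":[14,0,0],"fingers":1}]' 60; python3 plan.py .6273 -.0811 .0965 6; python3 -c "
from h import *
print(readout.get_state()['torque'])"
```

```text
time: 20.35
position: [0.6272, -0.081, 0.0964]
tool_rot: [-0.071, 1.569, 0.068]
ft_force: [-5.6, -0.9, 10.7]
grip_width: 0.096
lin(mm) [-0.1 -0.1  0.1] twist [-0.9  0.   0.1]
at [ 0.6272 -0.081   0.0964] zyaw 5.1 tilt x [ 0.001 -0.002 -1.   ] j7 0.0 t 20.35 F [-5.6 -0.9 10.7] w 0.09641540117754104
[-0.24888365  1.22622654  0.15282263]
```

```bash
for i in 1 2; do python3 -m creep '[{"linear":[0,0,0],"twist":[1,0,0],"fingers":1},{"linear":[0,0,0],"twist":[2,0,0],"fingers":1},{"linear":[0,0,0],"twist":[2,0,0],"fingers":1}]' 60 >/dev/null; python3 plan.py .6273 -.0811 .0965 6|tail -1; python3 -c "
from h import *
print(readout.get_state()['torque'])"; done
```

```text
at [ 0.6272 -0.081   0.0964] zyaw 3.2 tilt x [ 0.001 -0.002 -1.   ] j7 -0.03 t 20.6 F [-5.1 -1.3 10.7] w 0.0970954698669416
[-0.18910116  1.18770729  0.45915219]
at [ 0.6273 -0.0809  0.0964] zyaw 1.2 tilt x [ 0.001 -0.002 -1.   ] j7 -0.06 t 20.85 F [-4.8 -0.7 11. ] w 0.0973632899278014
[-0.22505535  1.21105256  0.62948508]
```

The torque rose sharply from 0.15 to 0.46 to 0.63 N m, so the switch is at its stop. I'll hold and check everything.

```bash
python3 -m creep '[{"linear":[0,0,0],"twist":[-0.5,0,0],"fingers":1},{"linear":[0,0,0],"twist":[-0.5,0,0],"fingers":1},{"linear":[0,0,0],"twist":[-0.5,0,0],"fingers":1},{"linear":[0,0,0],"twist":[-0.5,0,0],"fingers":1},{"linear":[0,0,0],"twist":[-0.5,0,0],"fingers":1},{"linear":[0,0,0],"twist":[-0.5,0,0],"fingers":1},{"linear":[0,0,0],"twist":[-0.5,0,0],"fingers":1},{"linear":[0,0,0],"twist":[-0.5,0,0],"fingers":1}]' 60
python3 - <<'E'
from h import *
print(readout.get_state()['torque'])
a=np.radians(14.93); d=np.array([np.cos(a),np.sin(a)]); J=np.array([.5844,.0832])
for n in ["side","scene","wrist"]:
    p,W,H=cloud(n,f"pics/{n}11.png"); T=viewer.camera_params(n)
    h,s=H[...,0],H[...,1].astype(int)
    m=((h<8)|(h>172))&(s>140)&(np.hypot(W[...,0]-.628,W[...,1]+.081)<.03)&(W[...,2]>.07)&(W[...,2]<.13)
    if m.sum()>5: print(n,m.sum(),np.percentile(W[m][:,2],[0,5,50,95,100]),rect(W[m]))
    m=(h>95)&(h<125)&(s>110)&(np.hypot(W[...,0]-J[0],W[...,1]-J[1])<.11)&(W[...,2]>.082)&(W[...,2]<.098)
    P=W[m]
    if len(P)>10: print("guard",rect(P),np.median(P[:,2]),np.polyfit((P[:,:2]-J)@d,P[:,2],1)[0])
    if n!="wrist":
        for l in ["scissors","marker","ribbon_spool"]: print(l,[(r["centre"],r["conf"]) for r in nets.place_of(n,l)][:1])
        c=np.array([.628,-.081,.085]); M=np.linalg.inv(T["cam_to_world"]); q=M[:3,:3]@c+M[:3,3]; u=T["K"]@(q/q[2]); x,y=int(u[0]),int(u[1])
        cv2.imwrite(f"pics/{n}11z.png",cv2.resize(p[y-40:y+40,x-40:x+40,::-1],None,fx=6,fy=6,interpolation=cv2.INTER_CUBIC))
E
```

```text
time: 21.52
position: [0.6272, -0.0809, 0.0965]
tool_rot: [-0.025, 1.57, 0.023]
ft_force: [-5.5, -0.2, 10.8]
grip_width: 0.097
[-0.21520247  1.23623022  0.53875752]
side 30 [0.08858666 0.09179207 0.10735165 0.12078669 0.12212482] (array([ 0.6285, -0.0951]), array([10.4, 15. ]), 85.60983276367188)
guard (array([0.5596, 0.0735]), array([31. , 95.7]), 16.302955627441406) 0.08949682156980998 -0.015320792787824838
scissors [([0.6391, -0.4353, -0.0047], 0.66)]
marker [([0.7379, -0.2716, 0.0005], 0.52)]
ribbon_spool [([0.663, 0.3831, 0.0025], 0.73)]
scene 29 [0.07873236 0.08985402 0.10434314 0.11989883 0.12159166] (array([ 0.6304, -0.07  ]), array([ 9.3, 27.8]), -5.145317077636719)
guard (array([0.5819, 0.0865]), array([ 26.2, 150.5]), 14.534857749938965) 0.08947392262644427 -9.984108152163369e-05
scissors [([0.6381, -0.4346, -0.0025], 0.59)]
marker [([0.7334, -0.271, 0.0044], 0.56)]
ribbon_spool [([0.6588, 0.3885, 0.0005], 0.79)]
wrist 1048 [0.08693714 0.09262876 0.1181825  0.12040906 0.12688099] (array([ 0.6279, -0.081 ]), array([ 9.4, 33.8]), -88.8312555551529)
```

View pics/side11z.png

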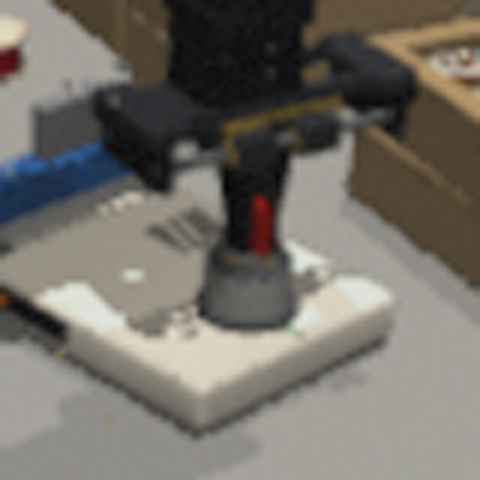

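View pics/scene11z.png

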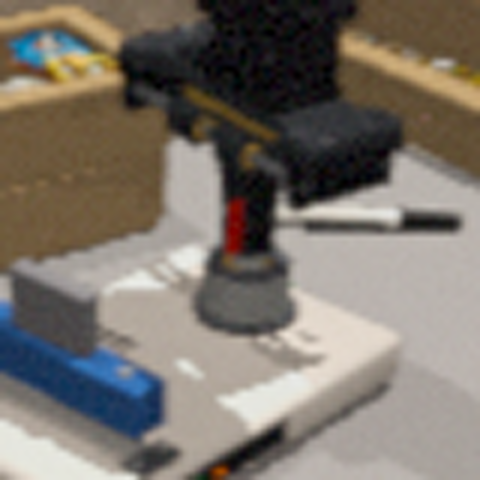

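View pics/side11.png

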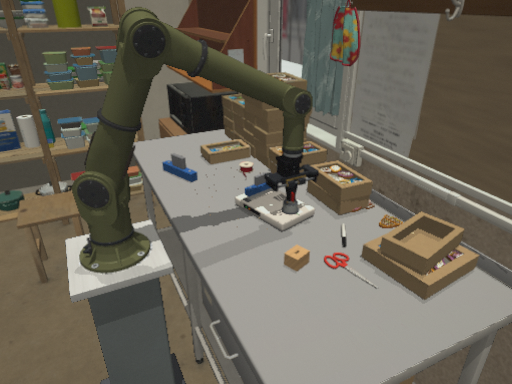

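```bash
python3 -c "
from bench import job
print(job.close_job())"
```

```text
the job is handed in; nothing more can be done
None
```

The job is handed in at about 22 s of the 64 s: the guard is on the jaw, and the key is fully in, turned to its stop and still gripped.

- **Guard:** I set the smaller blue guard on the jaw, pressed it home with about 7 N and let go. Its top face measured z = 0.090 m (85 + 5 mm), level, at 15° like the jaw. The last look agreed, except that the side camera, with much of the guard hidden, showed a slope of 0.9°.
- **Key insertion:** I took the key from the stand and pushed it in with small wiggles. It stopped at the expected depth under 13 N. The head's top was at about 0.120 m, where a fully inserted key should be.
- **Key turn:** I turned the gripper about 103° clockwise, which covers the quarter turn plus the key's play. The reaction torque then rose sharply from 0.15 to 0.63 N m, the sign of the stop. After a half-degree easing it held steady at 0.54 N m. The key is held at a 60 N grip setting with about 11 N downward push.
- **Key angle:** The wrist camera put the head at about 104° from its start. That is some 5° more than the stop plus play allows, which I put down to give in the grip and measuring error. I had no direct reading of the switch angle.
- **Bystanders:** The scissors, marker and spool were found where they started, within the networks' error. The one odd reading was a low-confidence side-camera report at the start that placed the spool at the key stand; the scene camera had it in the right place.

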